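# Set and clamp the fence of a bread slicing board

## Robot

A 7-joint arm with a two-finger parallel gripper is mounted at the origin on the work surface. World frame = base frame: x ahead of the robot, y to its left, z up, the work surface at z = 0. Lengths are in m, angles in rad, forces in N, time in s.
With the tool pointing down it reaches from about 0.425 to 0.925 m from the base axis. Payload 6.8 kg.
Tool frame: the origin (TCP) lies between the finger pads; the fingertips stand 14 mm ahead of it and the grasp point (between the pads) lies 5 mm behind it; z points along the fingers, y is the line along which they close (so a half turn about z gives the same grasp; the last joint's range is limited). The gripper opens to 85 mm and grips with 20 to 120 N. Pads are 22 mm wide; open, the fingers measure 114 mm over their backs; the gripper's body (76 mm by 85 mm) begins 54 mm behind the grasp point. The pads swing forward as they close: fully open they stand 13 mm farther back than shut.
Start: joints at [1.181, 0.477, 0.022, 1.555, -0.011, 1.109, -0.083], TCP at [0.188, -0.648, 0.245] pointing down, gripper open.
Joint ranges: [-2.96, 2.96], [-0.34, 2.1], [-1.41, 1.46], [0.24, 2.44], [-1.37, 4.51], [0.17, 1.92], [-2.96, 2.96]. Speed limits (rad/s): [2.39, 2.39, 3.14, 3.14, 3.14, 3.14, 3.14].

## Interface

Orientations are given as a rotation vector (axis times angle).
In Python, from bench import r, eyes, ticket gives the robot as it stands. The module is installed in compiled form; this text tells all that it offers.
- The arm moves only by the tool arm_command, never from a script. Its argument "plan" is text: rows parted by semicolons, each of 4 numbers parted by spaces: the shift along the tool's x, y, z in m, then the turn about the tool's z in degrees. In form: tx ty tz yaw; .... A call has 1 to 20 rows; each row shifts and turns the commanded pose from where the row before left it, along the tool's axes as they then stand; what a row does not reach is not made up. A row lasts 1/8 s, in which the tool goes at most 62.5 mm and 10.7 degrees, less where a joint would pass 70% of its speed; a pose out of reach is approached as far as the arm can. A call is refused whole if a number of a shift passes 0.0625 or a number of a turn 10.7, either way. A call with a gripper value outside its range is refused whole. "hand" is the closure, from -1 (fully open) to 1 (shut), set as the call begins (left out, the last holds). The fingers move at their own pace and stop on an object; "grip_force" is the grip in N (left out, the last holds). Time passes only in rows, so rows that do not move let the fingers close. It gives the time, the measured TCP pose, the force, the opening and the grip force at its end, in the units of the state.
- r.get_obs(): the state, without advancing time (a new reading comes with each control period).
- eyes.grab_frame(name): name is "side" or "top" or "wrist"; returns (picture, depth): 384x512x3 uint8, red, green, blue; 384x512 float32, m along the optical axis (not along the pixel's ray), 0 where there is no reading.
- eyes.calibration(name): a dict with "fov_y" (degrees; the focal length in pixels is half the picture's height over the tangent of half this angle, whatever the lens; pixels are square), "cx", "cy" (the principal point, pixels), "origin" and "attitude" of the camera in the world; the wrist camera has in their place "tool_from_camera" (4x4, takes a point from camera to tool coordinates, whose origin is the TCP and whose axes are the flange's). Camera axes: x right, y up, looking along -z (the intrinsics and any distortion apply to the point x, -y, -z); pixel columns grow to the right and rows downward; lengths in m; the calibration is good to about 2 mm. The wrist camera is an equidistant fisheye: a pixel r from the principal point sees the ray r / f radians off the axis. A picture is of the moment at which its call begins: read the wrist's pose just before it. calibration takes no time and is no camera call.
- ticket.hand_in(): hands the job in; it is judged then, once.
The state is a dict: "clock": time; "joints": joint angles; "qvel": joint speeds; "tau": joint torques, N m; "tcp_pos": TCP position; "orientation": TCP orientation; "contact_force": force on the tool from outside, world axes, zero at the start; "moment": the same for the moment, N m; "grip_width": finger opening in m; "gripper_force": force on a finger pad.
Only numpy, scipy, OpenCV 4.12 (cv2) and the standard library are available. Lean on these libraries where they do the work, as an engineer would, in place of code of your own. Each camera call takes 0.05 s, during which the arm holds its last target. There are 200 camera calls.

## Task

Set the slicing board for the next loaf: slide the loose slotted metal fence along its slots until its wall meets the tip of the set screw on the small steel stop block - press it up so that the sprung tip yields a little, gently, without pushing it fully in - and then tighten the black clamp knob clockwise until it is firm, so that the fence stays clamped there, still touching the tip. Leave the bread, cup, knife and other things as they are.

Things in the scene. Friction and masses are not known exactly. Their poses are not given: they have to be found in the camera images.
- board: Fixed wooden slicing board (mm), 240 (own x) x 360 (own y) x 18. Origin: centre of underside; top at z = 18. Two 10 dia studs at own (x,y) = (-60,0), under the clamp knob, and (60,0), a guide bolt with a 22 dia cap, 15 high above the board top. The fence slides along the board's own y; the stop is on the +y side.
- fence: Loose slotted aluminium L, 0.5 to 1.2 kg: plate 160 (x) x 139 (y -64 to 75) x 6, wall along its +y edge 160 long, 10 thick, top at z = 52. Origin: plate underside, midway between its slots (x = -60 and 60, y -52 to 52, 13 wide), which sit over the studs with 1.5 play a side. Axes parallel to the board's. Starts loose, short of the stop; slides along +y against 2 to 7 N of friction.
- fence_grip (a point): Middle of the top edge of the fence's upright wall (own x = 0, y = 70, z = 52 in the fence frame). The wall is 10 thick along own y here and may be pinched from above, or pushed from its -y side.
- fence_face (a point): Point on the fence's +y face that meets the stop: fence frame (0, 75, 6).
- stop: Steel stop block fixed on the board, 44 (x) x 32 (y) x 13. Origin: middle of its -y face at board-top height; axes parallel to the board's. From that face a set screw with a 10 dia flat brass tip, axis 6.5 above the board, points to -y at the wall's middle; it sticks out 6 to 40, set differently each time and not measured: find the tip by feel or look. The tip is sprung: 4 N per mm, bottoms at 4.
- knob (a joint): Black bar knob of the clamp, rad: 0 fully loose, grows turning CLOCKWISE seen from above, end at 1.9. At 0 its bar lies along the board's own x. Starts at 0 to 0.4, loose. Draws the washer down 2 mm per rad: it meets the fence plate at about 0.7, is firmly tight from about 1.3, and stays where left. Turning takes about 0.15 N m, up to 0.3 when tight.
- knob_grip (a point): Point on the clamp knob's axis at the height to grip, 38 above the board top. The bar is 14 wide, 46 long, its top 14.5 above this point, its underside 19.5 below it (there a 14 dia neck goes on down). The knob stands on the board and does not move with the fence.
- washer: Square steel pressure washer 30 x 30 x 4 under the knob, around the stud: moves only up and down, presses the fence plate against the board when the knob is tightened. Origin: centre of its underside.
- loaf: Round crusty loaf, 170 dia x 95, on the table left of the board (mm). Leave alone. Origin: centre of its underside.
- loaf_b: Round crusty loaf, 160 dia x 90, on the table right of the board (mm). Leave alone. Origin: centre of its underside.
- bun: Small bread bun, 64 dia x 36, lying on the slicing board at its right (-y) end (mm). Leave alone. Origin: centre of its underside.
- cup: White paper cup with black lid, 82 dia x 110, on the table right of the board (mm). Leave alone. Origin: centre of its underside.
- knife: Bread knife with wooden handle, 320 long, lying flat beyond the board (mm). Leave alone. Origin: middle of its length, underside.
- jar: Jar with brass lid, 70 dia x 100, on the table left of the board (mm). Leave alone. Origin: centre of its underside.
Mind the look-alikes: they are no part of the job. Of the things that look like the fence, the smaller one is meant.

How it is judged:
By the outcome, as a careful person would: the job done as asked, in the order asked, and still so for the second after the job is handed in, with the robot touching nothing.
It also fails if it takes over 64 s, if anything falls off the work surface, if the arm or the gripper's body presses on something with over 40 N, if the wrist force passes 120 N, or if a joint passes its speed limit or range.

## Working session

There is one attempt and no reset: what is moved stays moved. The work goes in short steps, Python scripts to look and compute and a tool call to move; the robot and the scene stay as the last step left them, time stands still between calls to the robot, and variables do not carry over. Pictures are saved under pics/ and viewed, at most 10 in all, crops included, and the job is handed in when it is done.

Besides the shell and the picture viewer there is one more tool, called after "Call:" by a JSON object that holds its "method" and its "body", one argument or row to a line. arm_command: Moves the arm, as the interface text tells. Its arguments: {"type":"object","properties":{"plan":{"type":"string"},"hand":{"type":"number"},"grip_force":{"type":"number"}},"required":["plan"]}

```bash
mkdir -p pics
cat > h.py <<'E'
import numpy as np, cv2
from scipy.spatial.transform import Rotation as R
from bench import r, eyes, ticket
def pts(name,depth,cal):
    f=192/np.tan(np.radians(cal['fov_y'])/2)
    v,u=np.mgrid[0:384,0:512].astype(float)
    return f
E
python3 - <<'E'
from h import *
o=r.get_obs();print({k:np.round(v,3) for k,v in o.items()})
for n in("top","side"):
    p,d=eyes.grab_frame(n);cv2.imwrite(f'pics/{n}0.png',p[...,::-1]);np.savez(f'{n}0',p=p,d=d);print(n,eyes.calibration(n))
print(eyes.calibration("wrist"))
E
```

```text
{'clock': np.float64(0.0), 'joints': array([ 1.181,  0.478,  0.022,  1.556, -0.011,  1.109, -0.083]), 'qvel': array([ 0.001,  0.   , -0.001, -0.001,  0.   ,  0.001, -0.001]), 'tau': array([-0.0000e+00, -5.9645e+01,  1.6080e+00, -2.8120e+01,  1.2000e-02,
        9.0000e-03,  0.0000e+00]), 'tcp_pos': array([ 0.188, -0.648,  0.244]), 'orientation': array([-3.109e+00, -4.410e-01,  1.000e-03]), 'contact_force': array([ 0.008, -0.381,  0.924]), 'moment': array([ 0.013,  0.03 , -0.005]), 'gripper_force': np.float64(0.0), 'grip_width': np.float64(0.085)}
top {'fov_y': 54.49087139498168, 'cx': 253.68141128828395, 'cy': 198.29916821690193, 'origin': array([0.3774472 , 0.00453443, 1.14268159]), 'attitude': array([ 0.05873815, -0.08722978, -1.55760422])}
side {'fov_y': 55.68660168486793, 'cx': 255.35386160717323, 'cy': 194.19230482231086, 'origin': array([-0.13420838,  0.62207594,  0.97005871]), 'attitude': array([ 0.34922575, -0.91794925, -2.22074609])}
{'fov_y': 65.70646984690485, 'cx': 255.34412692413198, 'cy': 191.29678526208707, 'tool_from_camera': array([[-2.28865172e-05,  9.47288228e-01,  3.20382604e-01,
         8.34879271e-02],
       [ 9.99999959e-01,  1.13201734e-04, -2.63273200e-04,
         2.25973451e-04],
       [-2.85663470e-04,  3.20382585e-01, -9.47288192e-01,
        -1.27448054e-01],
       [ 0.00000000e+00,  0.00000000e+00,  0.00000000e+00,
         1.00000000e+00]])}
```

View pics/top0.png

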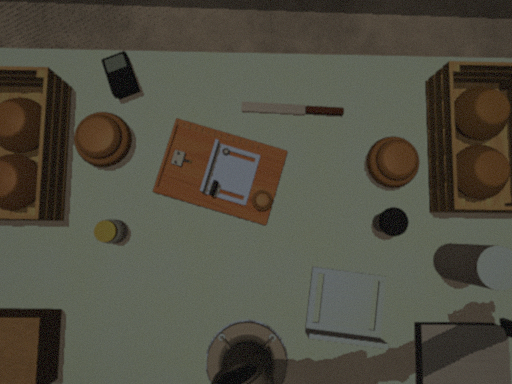

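View pics/side0.png

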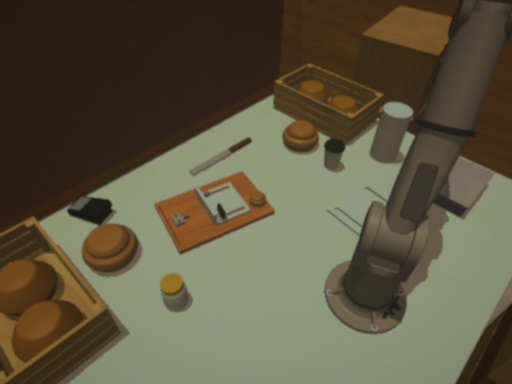

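The top view shows two fence-like things: the small slotted plate on the board at (232,172), and a larger grey tray or L at (343,300). The smaller one on the board is meant. The black knob is at (214,187), and the guide cap at (226,152) is a different part. The stop is at (179,157), with the scale at (120,75) as other clutter. Next I'll check a close crop and measure.

```bash
cat > h.py <<'E'
import numpy as np, cv2
from scipy.spatial.transform import Rotation as R
from bench import r, eyes, ticket
def ray(name,u,v,cal=None,o=None):
    c=cal or eyes.calibration(name); f=192/np.tan(np.radians(c['fov_y'])/2)
    x,y=u-c['cx'],v-c['cy']
    if name=='wrist':
        rr=np.hypot(x,y)+1e-9; t=rr/f; d=np.array([x/rr*np.sin(t),-y/rr*np.sin(t),-np.cos(t)])
        T=c['tool_from_camera']; Rt=R.from_rotvec(o['orientation']).as_matrix()
        return Rt@T[:3,3]+o['tcp_pos'], Rt@T[:3,:3]@d
    return np.array(c['origin']), R.from_rotvec(c['attitude']).as_matrix()@np.array([x/f,-y/f,-1.])
def onz(name,u,v,z,o=None):
    p,d=ray(name,u,v,o=o); return p+d*(z-p[2])/d[2]
E
python3 - <<'E'
from h import *
p=np.load('top0.npz')['p']
cv2.imwrite('pics/crop0.png',cv2.convertScaleAbs(cv2.resize(p[110:235,140:300,::-1],None,fx=5,fy=4.8,interpolation=cv2.INTER_CUBIC),alpha=1.6))
hsv=cv2.cvtColor(p,cv2.COLOR_RGB2HSV)
m=((hsv[...,0]<15)&(hsv[...,1]>110)).astype(np.uint8);m[:, :145]=0;m[:,300:]=0;m[:112]=0;m[235:]=0
c=max(cv2.findContours(m,0,2)[0],key=cv2.contourArea)
b=cv2.boxPoints(cv2.minAreaRect(c));print(b)
w=np.array([onz('top',*q,.018) for q in b]);print(w.round(3), [np.linalg.norm(w[i]-w[i-1]) for i in range(4)],w.mean(0))
E
```

```text
[[152.2613  191.50333]
 [174.13719 117.36835]
 [287.25488 150.74734]
 [265.37897 224.88232]]
[[ 0.499  0.291  0.018]
 [ 0.73   0.232  0.018]
 [ 0.631 -0.117  0.018]
 [ 0.403 -0.051  0.018]] [np.float64(0.3560004388840385), np.float64(0.2378679714819771), np.float64(0.3631065244874742), np.float64(0.23715437172552523)] [0.56555638 0.08882861 0.018     ]
```

View pics/crop0.png

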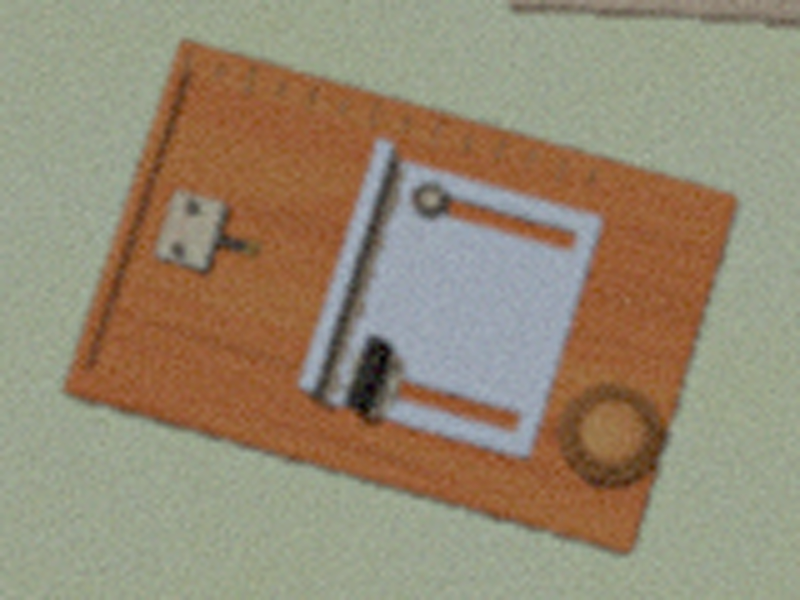

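The crop confirms the choice. It shows the fence wall from (383,143) to (310,395), the knob bar at (372,377), the stop tip at about (258,250), and the bun at (612,432). Before moving I'll work out the targets and check the tall grey cylinder near the start pose.

Run:
```python
from h import *
C=lambda x,y:(140+x/5,110+y/4.8)
for n,q,z in(('knob',(372,377),.0705),('bolt',(431,201),.033),('wallA',(383,143),.07),('wallB',(306,388),.07),('tip',(258,251),.0245),('stop',(205,232),.031)):
    print(n,onz('top',*C(*q),z).round(4))
d=np.load('top0.npz')['d']
f=lambda u,v:(lambda p,dr:(p+dr*d[v,u]).round(3))(*ray('top',u,v))
for u,v in((494,267),(470,262),(450,262),(350,270),(320,300),(508,328)):print(u,v,f(u,v))
d2=np.load('side0.npz')['d']
for u,v in((395,112),(388,140),(385,155)):
    p,dr=ray('side',u,v);print('side',u,v,(p+dr*d2[v,u]).round(3))
```

```text
knob [0.5045 0.0994 0.0705]
bolt [0.6209 0.0695 0.033 ]
wallA [0.6483 0.096  0.07  ]
wallB [0.4974 0.1374 0.07  ]
tip [0.5891 0.1741 0.0245]
stop [0.5995 0.2053 0.031 ]
494 267 [ 0.301 -0.609  0.219]
470 262 [ 0.31  -0.565  0.193]
450 262 [ 0.303 -0.565  0.099]
350 270 [ 0.269 -0.311 -0.   ]
320 300 [ 0.179 -0.219 -0.003]
508 328 [ 0.174 -0.577  0.304]
side 395 112 [ 0.297 -0.6    0.221]
side 388 140 [ 0.278 -0.57   0.117]
side 385 155 [ 0.271 -0.575  0.043]
```

Call:
{"method": "arm_command", "body": {
  "plan": "0 0 -0.05 0; 0 0 -0.05 0; 0.036 -0.039 0 0; 0.036 -0.039 0 0; 0.036 -0.039 0 0; 0.036 -0.039 0 0; 0.036 -0.039 0 0; 0.036 -0.039 0 0; 0.036 -0.039 0 0; 0.036 -0.039 0 0; 0.036 -0.039 0 0; 0.036 -0.039 0 0; 0.036 -0.039 0 0; 0.036 -0.039 0 0; 0.036 -0.039 0 0; 0.036 -0.039 0 0; 0.036 -0.039 0 0; 0.036 -0.039 0 0",
  "hand": -1
}}

```text
clock: 2.35
tcp_pos: [0.5679, 0.1124, 0.3449]
orientation: [3.11, 0.44, -0.001]
contact_force: [0.7, 0.1, -0.0]
grip_width: 0.0858
gripper_force: 0.0
```

Call:
{"method": "arm_command", "body": {
  "plan": "0 0 0 -10.6; 0 0 0 -10.6; 0 0 0 -10.6; 0 0 0 -10.6; 0 0 0 -10.6; 0 0 0 -10.6; 0 0 0 -10.6; 0 0 0 -10.6; 0 0 0 -10.6; 0 0 0 -10.6; 0 0 0 -10.6; 0 0 0 -10.6; 0 0 0 -10.6; 0 0 0 -10.6; 0 0 0.05 0; 0 0 0.05 0; 0 0 0 0"
}}

```text
clock: 4.47
tcp_pos: [0.5652, 0.1097, 0.2418]
orientation: [-0.421, -3.106, 0.005]
contact_force: [0.2, -0.3, 0.2]
grip_width: 0.0854
gripper_force: 0.0
```

Run:
```python
from h import *
o=r.get_obs();print({k:np.round(v,4) for k,v in o.items() if k in('clock','joints','tcp_pos','orientation','contact_force')})
p,d=eyes.grab_frame('wrist');np.savez('w1',p=p,d=d,**{k:o[k] for k in('tcp_pos','orientation')})
cv2.imwrite('pics/w1.png',cv2.convertScaleAbs(cv2.resize(p[...,::-1],(800,600),interpolation=cv2.INTER_CUBIC),alpha=1.5))
```

```text
{'clock': np.float64(4.475), 'joints': array([ 0.4508,  0.5075, -1.0097,  1.7475,  0.4639,  1.1573,  0.6029]), 'tcp_pos': array([0.5652, 0.1097, 0.2418]), 'orientation': array([-0.4212, -3.1059,  0.0045]), 'contact_force': array([ 0.234 , -0.279 ,  0.1613])}
```

View pics/w1.png

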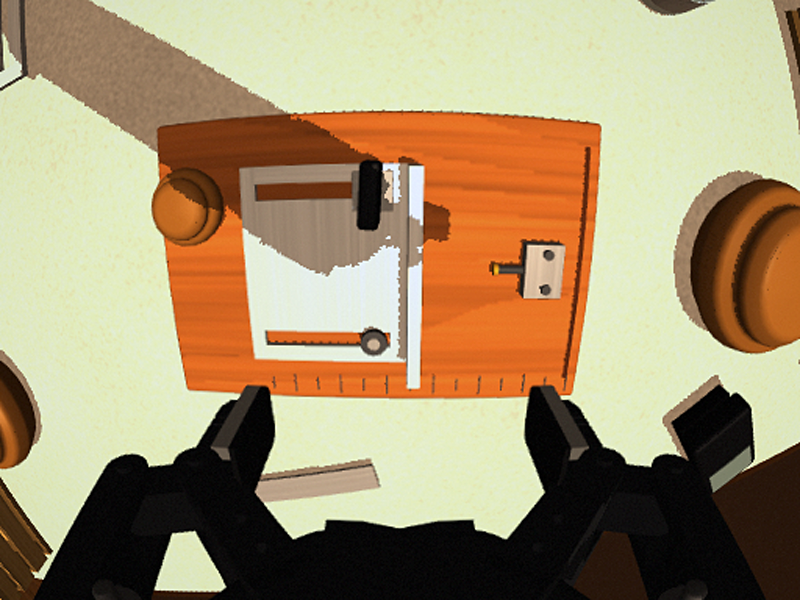

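The wrist view shows the wall's top strip from (417,165) to (413,388), the knob bar at (370,195), the bolt cap at (373,342), the brass tip at (491,268) and the stop block at (543,271).

Run:
```python
from h import *
o=np.load('w1.npz');k=.64
a={}
for n,q,z in(('knobA',(371,162),.0705),('knobB',(368,228),.0705),('bolt',(373,342),.033),('wallA',(417,165),.07),('wallB',(414,388),.07),('tip',(491,268),.0245),('stopf',(525,268),.031)):
    a[n]=onz('wrist',q[0]*k,q[1]*k,z,o);print(n,a[n].round(4))
ang=lambda v:np.degrees(np.arctan2(v[1],v[0]))
kn=(a['knobA']+a['knobB'])/2
print('board',ang(a['bolt']-kn),'wall',ang(a['wallB']-a['wallA']),'knob',ang(a['knobB']-a['knobA']),'knobc',kn,'wallmid',(a['wallA']+a['wallB'])/2)
Rt=R.from_rotvec(o['orientation']).as_matrix();print('toolx',ang(Rt[:,0]),'tooly',ang(Rt[:,1]))
print('wall->tool',(((a['wallA']+a['wallB'])/2-o['tcp_pos'])@Rt).round(4),'tip',((a['tip']-o['tcp_pos'])@Rt).round(4))
```

```text
knobA [0.4897 0.1117 0.0705]
knobB [0.5305 0.0979 0.0705]
bolt [0.624  0.0715 0.033 ]
wallA [0.4994 0.1393 0.07  ]
wallB [0.6525 0.0966 0.07  ]
tip [0.5921 0.1758 0.0245]
stopf [0.597  0.2011 0.031 ]
board -16.271035387443842 wall -15.598668056629258 knob -18.639755639766722 knobc [0.51009998 0.10476464 0.0705    ] wallmid [0.57594865 0.11796214 0.07      ]
toolx 164.55395895940413 tooly 74.55544032673713
wall->tool [-0.0093  0.0115  0.1717] tip [-0.0098  0.0717  0.2169]
```

Call:
{"method": "arm_command", "body": {
  "plan": "-0.009 0.0115 0.045 0.1; 0 0 0.045 0; 0 0 0.045 0; 0 0 0.03 0; 0 0 0.017 0; 0 0 0 0; 0 0 0 0"
}}

```text
clock: 5.4
tcp_pos: [0.5806, 0.1204, 0.0652]
orientation: [0.425, 3.11, 0.002]
contact_force: [0.2, -0.7, 0.7]
grip_width: 0.0853
gripper_force: 0.0
```

Call:
{"method": "arm_command", "body": {
  "plan": "0 0 0 0; 0 0 0 0; 0 0 0 0; 0 0 0 0; 0 0 0 0; 0 0 0 0; 0 0 0 0; 0 0 0 0",
  "hand": 1,
  "grip_force": 25
}}

```text
clock: 6.4
tcp_pos: [0.5792, 0.1192, 0.0634]
orientation: [-0.426, -3.113, 0.002]
contact_force: [-1.5, -4.3, 5.2]
grip_width: 0.0091
gripper_force: 27.9
```

Call:
{"method": "arm_command", "body": {
  "plan": "0 0.005 0 0; 0 0.005 0 0; 0 0.005 0 0; 0 0.005 0 0; 0 0.005 0 0; 0 0.005 0 0; 0 0.005 0 0; 0 0.005 0 0; 0 0 0 0; 0 0 0 0"
}}

```text
clock: 7.65
tcp_pos: [0.5902, 0.1595, 0.0634]
orientation: [0.424, 3.112, 0.003]
contact_force: [1.3, 0.6, 1.1]
grip_width: 0.0092
gripper_force: 27.3
```

Run:
```python
from h import *
o=r.get_obs();print({k:np.round(v,4) for k,v in o.items() if k in('clock','tcp_pos','orientation','contact_force','moment')})
p,d=eyes.grab_frame('wrist')
cv2.imwrite('pics/w2.png',cv2.convertScaleAbs(cv2.resize(p[...,::-1],(800,600),interpolation=cv2.INTER_CUBIC),alpha=1.5))
```

```text
{'clock': np.float64(7.65), 'tcp_pos': array([0.5902, 0.1595, 0.0634]), 'orientation': array([4.2400e-01, 3.1124e+00, 3.0000e-03]), 'contact_force': array([1.3163, 0.6237, 1.1344]), 'moment': array([-0.0276, -0.1135,  0.0712])}
```

View pics/w2.png

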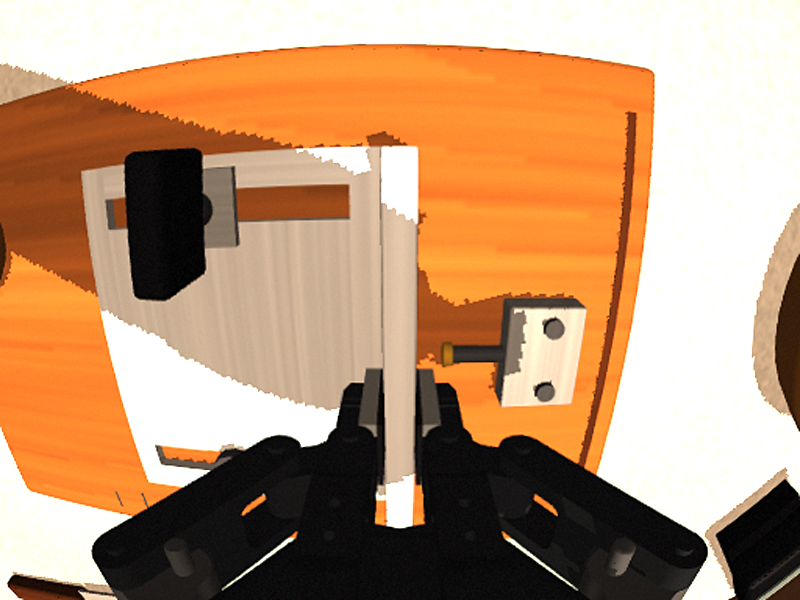

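The fence is held and has slid about 42 mm. The wall face is at x≈417 and the brass tip at (446,353). I'll creep in by feel.

Call:
{"method": "arm_command", "body": {
  "plan": "0 0.002 0 0; 0 0.002 0 0; 0 0.002 0 0; 0 0.002 0 0; 0 0.001 0 0; 0 0.001 0 0"
}}

```text
clock: 8.45
tcp_pos: [0.5926, 0.1665, 0.0634]
orientation: [-0.427, -3.112, 0.004]
contact_force: [-0.5, -5.5, 6.1]
grip_width: 0.0094
gripper_force: 28.0
```

Call:
{"method": "arm_command", "body": {
  "plan": "0 0.0005 0 0; 0 0.0005 0 0"
}}

```text
clock: 8.7
tcp_pos: [0.5928, 0.1675, 0.0634]
orientation: [-0.427, -3.112, 0.004]
contact_force: [-1.7, -5.2, 6.5]
grip_width: 0.0093
gripper_force: 28.0
```

Call:
{"method": "arm_command", "body": {
  "plan": "0 0.0005 0 0; 0 0.0005 0 0"
}}

```text
clock: 8.95
tcp_pos: [0.5931, 0.1684, 0.0634]
orientation: [-0.427, -3.112, 0.004]
contact_force: [-0.9, -5.4, 4.8]
grip_width: 0.0096
gripper_force: 28.0
```

Call:
{"method": "arm_command", "body": {
  "plan": "0 0.0005 0 0; 0 0.0005 0 0; 0 0.0005 0 0"
}}

```text
clock: 9.32
tcp_pos: [0.5935, 0.1698, 0.0634]
orientation: [-0.427, -3.112, 0.004]
contact_force: [-1.3, -5.6, 6.0]
grip_width: 0.0094
gripper_force: 28.0
```

Call:
{"method": "arm_command", "body": {
  "plan": "0 0.0005 0 0; 0 0.0005 0 0"
}}

```text
clock: 9.57
tcp_pos: [0.5938, 0.1708, 0.0634]
orientation: [-0.427, -3.112, 0.004]
contact_force: [-1.2, -5.3, 5.9]
grip_width: 0.009
gripper_force: 28.0
```

Call:
{"method": "arm_command", "body": {
  "plan": "0 0.0005 0 0; 0 0.0005 0 0"
}}

```text
clock: 9.82
tcp_pos: [0.594, 0.1714, 0.0634]
orientation: [-0.427, -3.112, 0.005]
contact_force: [-2.0, -6.0, 7.7]
grip_width: 0.0088
gripper_force: 28.2
```

Call:
{"method": "arm_command", "body": {
  "plan": "0 0.0005 0 0; 0 0.0005 0 0"
}}

```text
clock: 10.07
tcp_pos: [0.5941, 0.1717, 0.0634]
orientation: [-0.428, -3.112, 0.007]
contact_force: [-3.0, -7.5, 10.7]
grip_width: 0.0092
gripper_force: 28.5
```

Call:
{"method": "arm_command", "body": {
  "plan": "0 0.0005 0 0; 0 0 0 0"
}}

```text
clock: 10.32
tcp_pos: [0.5941, 0.1719, 0.0634]
orientation: [-0.428, -3.111, 0.008]
contact_force: [-3.2, -8.7, 10.0]
grip_width: 0.0095
gripper_force: 28.5
```

Call:
{"method": "arm_command", "body": {
  "plan": "0 0.0005 0 0; 0 0.0005 0 0; 0 0 0 0"
}}

```text
clock: 10.7
tcp_pos: [0.5942, 0.1723, 0.0634]
orientation: [-0.428, -3.111, 0.01]
contact_force: [-4.4, -10.7, 10.4]
grip_width: 0.0093
gripper_force: 28.7
```

Call:
{"method": "arm_command", "body": {
  "plan": "0 0 0 0; 0 0 0 0; 0 0 0 0; 0 0 0 0; 0 0 0 0; 0 0 -0.03 0; 0 0 -0.045 0; 0 0 -0.045 0; 0.0625 -0.03 0 0; 0 0 0 0",
  "hand": -0.3
}}

```text
clock: 11.95
tcp_pos: [0.5276, 0.1637, 0.1822]
orientation: [-0.418, -3.11, 0.008]
contact_force: [1.1, -0.8, 0.4]
grip_width: 0.0555
gripper_force: 0.0
```

Run:
```python
from h import *
o=r.get_obs();print({k:np.round(v,4) for k,v in o.items() if k in('clock','joints','tcp_pos','orientation','contact_force','grip_width')})
p,d=eyes.grab_frame('wrist');np.savez('w3',p=p,d=d,**{k:o[k] for k in('tcp_pos','orientation')})
cv2.imwrite('pics/w3.png',cv2.convertScaleAbs(cv2.resize(p[...,::-1],(800,600),interpolation=cv2.INTER_CUBIC),alpha=1.3))
```

```text
{'clock': np.float64(11.95), 'joints': array([ 0.3335,  0.5363, -0.9848,  1.8612,  0.5202,  1.0339,  0.4359]), 'tcp_pos': array([0.5276, 0.1637, 0.1822]), 'orientation': array([-0.4182, -3.11  ,  0.0082]), 'contact_force': array([ 1.1286, -0.8241,  0.4327]), 'grip_width': np.float64(0.0555)}
```

View pics/w3.png

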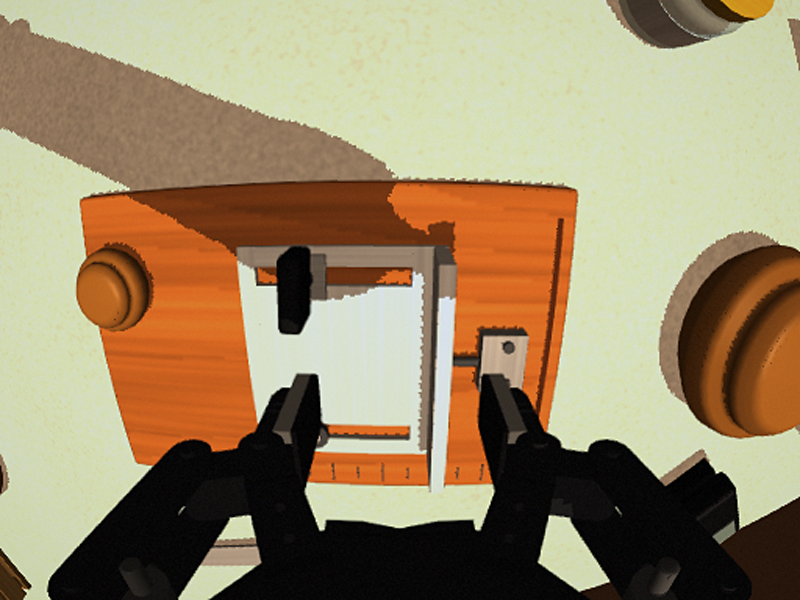

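The fence stays up against the tip: the wall is at (445,360) and meets the screw at (455,360). The knob bar is at (293,290). Next, the knob.

Call:
{"method": "arm_command", "body": {
  "plan": "0.002 -0.0315 0 3.3; 0 -0.03 0 0; 0 0 0.04 0; 0 0 0.04 0; 0 0 0.03 0; 0 0 0.017 0; 0 0 0 0; 0 0 0 0"
}}

```text
clock: 13.0
tcp_pos: [0.5142, 0.1071, 0.0573]
orientation: [0.514, 3.098, 0.001]
contact_force: [0.6, -0.1, 0.3]
grip_width: 0.0557
gripper_force: 0.0
```

Call:
{"method": "arm_command", "body": {
  "plan": "0.004 -0.003 0.002 0; 0 0 0 0; 0 0 0 0"
}}

```text
clock: 13.38
tcp_pos: [0.5086, 0.1049, 0.0547]
orientation: [0.515, 3.098, 0.0]
contact_force: [-0.4, -0.5, 0.2]
grip_width: 0.0559
gripper_force: 0.0
```

Call:
{"method": "arm_command", "body": {
  "plan": "0 0 0 0; 0 0 0 0; 0 0 0 0; 0 0 0 0; 0 0 0 0; 0 0 0 0; 0 0 0 0",
  "hand": 1,
  "grip_force": 50
}}

```text
clock: 14.25
tcp_pos: [0.5082, 0.104, 0.0545]
orientation: [-0.515, -3.099, 0.004]
contact_force: [-3.3, -3.4, 5.9]
grip_width: 0.0133
gripper_force: 49.0
```

Call:
{"method": "arm_command", "body": {
  "plan": "0 0 0 5; 0 0 0 5; 0 0 0 5; 0 0 0 5; 0 0 0 5; 0 0 0 5; 0 0 0 5; 0 0 0 5"
}}

```text
clock: 15.25
tcp_pos: [0.5086, 0.1045, 0.0545]
orientation: [1.547, 2.734, -0.001]
contact_force: [-0.2, -2.5, 1.9]
grip_width: 0.0131
gripper_force: 48.6
```

Call:
{"method": "arm_command", "body": {
  "plan": "0 0 0 5; 0 0 0 5; 0 0 0 5; 0 0 0 5; 0 0 0 0"
}}

```text
clock: 15.88
tcp_pos: [0.5089, 0.1047, 0.0545]
orientation: [1.994, 2.426, -0.0]
contact_force: [1.4, -2.9, 1.6]
grip_width: 0.0132
gripper_force: 48.9
```

Run:
```python
from h import *
o=r.get_obs();print({k:np.round(v,4) for k,v in o.items() if k in('clock','joints','tcp_pos','orientation','contact_force','moment')})
```

```text
{'clock': np.float64(15.875), 'joints': array([ 0.152 ,  0.5683, -0.5969,  2.0363,  0.502 ,  0.6823, -0.5759]), 'tcp_pos': array([0.5089, 0.1047, 0.0545]), 'orientation': array([ 1.994 ,  2.4262, -0.    ]), 'contact_force': array([ 1.3547, -2.8949,  1.5525]), 'moment': array([-0.4355, -0.3258, -0.0727])}
```

Call:
{"method": "arm_command", "body": {
  "plan": "0 0 0 4; 0 0 0 4; 0 0 0 4; 0 0 0 4; 0 0 0 4; 0 0 0 4; 0 0 0 4; 0 0 0 0; 0 0 0 0"
}}

```text
clock: 17.0
tcp_pos: [0.5094, 0.1046, 0.0545]
orientation: [2.521, 1.873, 0.002]
contact_force: [4.2, -2.9, 0.4]
grip_width: 0.0134
gripper_force: 48.8
```

Call:
{"method": "arm_command", "body": {
  "plan": "0 0 0 0; 0 0 0 0; 0 0 0 0; 0 0 0 0; 0 0 0 0; 0 0 -0.03 0; 0 0 -0.04 0; 0 0 -0.04 0; 0.02 0.04 -0.02 0; 0 0 0 0",
  "hand": -0.3
}}

```text
clock: 18.25
tcp_pos: [0.5561, 0.1133, 0.1865]
orientation: [2.523, 1.869, 0.009]
contact_force: [-0.5, -0.9, -0.2]
grip_width: 0.0554
gripper_force: 0.0
```

Run:
```python
from h import *
o=r.get_obs();print({k:np.round(v,4) for k,v in o.items() if k in('clock','tcp_pos','orientation','contact_force','grip_width')})
p,d=eyes.grab_frame('wrist');np.savez('w4',p=p,d=d,**{k:o[k] for k in('tcp_pos','orientation')})
cv2.imwrite('pics/w4.png',cv2.convertScaleAbs(cv2.resize(p[...,::-1],(800,600),interpolation=cv2.INTER_CUBIC),alpha=1.3))
```

```text
{'clock': np.float64(18.25), 'tcp_pos': array([0.5561, 0.1133, 0.1865]), 'orientation': array([2.5227, 1.8692, 0.0091]), 'contact_force': array([-0.5251, -0.8658, -0.1673]), 'grip_width': np.float64(0.0554)}
```

View pics/w4.png

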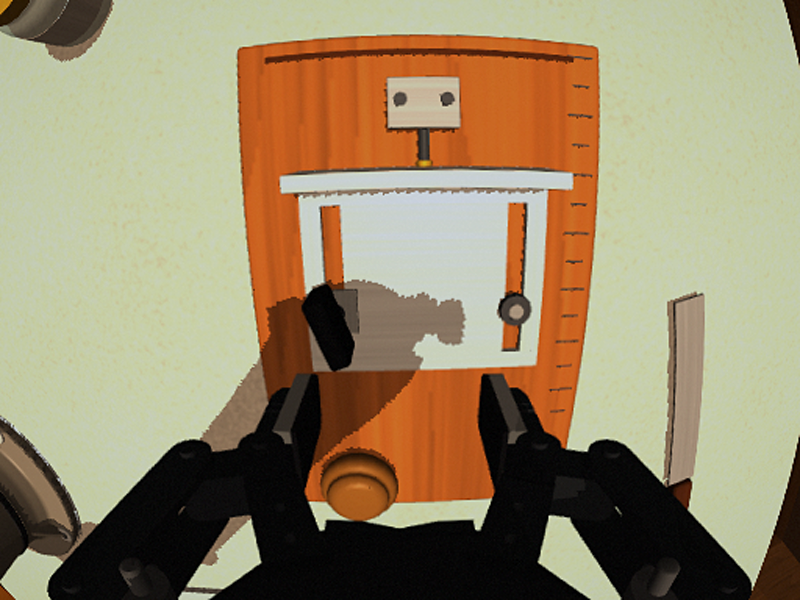

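Run:
```python
from h import *
o=np.load('w4.npz');p=o['p']
a=cv2.resize(p[85:120,245:300,::-1],(385,245),interpolation=cv2.INTER_CUBIC);b=cv2.resize(p[175:245,180:245,::-1],(390,420),interpolation=cv2.INTER_CUBIC)
im=np.zeros((420,790,3),np.uint8);im[:245,:385]=a;im[:,400:]=cv2.convertScaleAbs(b,alpha=2);cv2.imwrite('pics/c4.png',im)
d=o['d']
def P(u,v):
    c=eyes.calibration('wrist');q,dr=ray('wrist',u,v,c,o);f=192/np.tan(np.radians(c['fov_y'])/2);t=np.hypot(u-c['cx'],v-c['cy'])/f
    return q+dr*d[v,u]/np.cos(t)
pts=np.array([P(u,v) for v in range(175,245) for u in range(185,240)]);m=(abs(pts[:,2]-.0705)<.004)
q=pts[m][:,:2];rect=cv2.minAreaRect((q*1000).astype(np.float32));print(m.sum(),rect)
w,V=np.linalg.eigh(np.cov(q.T));print(np.degrees(np.arctan2(V[1,1],V[0,1])),w)
```

```text
Traceback (most recent call last):
ValueError: time passes only in moves, steps and waits
```

View pics/c4.png

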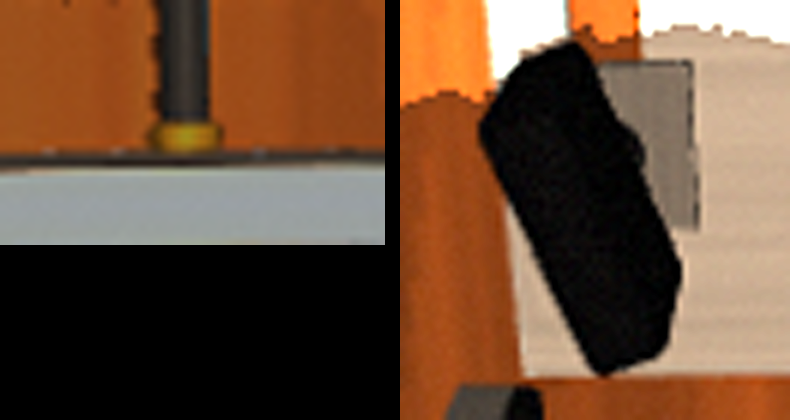

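The tip crop shows the brass (190,140) meeting the wall with no gap. The top-left edge of the knob bar runs from (480,130) to (600,375), so I'll compute its angle.

Run:
```python
from h import *
o=dict(np.load('w4.npz'))
f=lambda x,y:onz('wrist',180+(x-400)/6,175+y/6,.0705,o)
a,b=f(480,130),f(600,375);v=a-b
print(a,b,np.linalg.norm(v),np.degrees(np.arctan2(v[1],v[0])))
o=dict(np.load('w3.npz'))
```

```text
[0.50408105 0.12488855 0.0705    ] [0.50750404 0.08189151 0.0705    ] 0.0431330836693322 94.55171162335344
```

The bar is at only about 1.22 rad, so it lagged behind the gripper's turn. I'll regrip it in line, firmer, and turn further.

Call:
{"method": "arm_command", "body": {
  "plan": "-0.022 -0.0425 0 0; 0 0 0 -10.7; 0 0 0 -10.7; 0 0 0.04 0; 0 0 0.04 0; 0 0 0.03 0; 0 0 0.02 0; 0 0 0 0; 0 0 0 0"
}}

```text
clock: 19.42
tcp_pos: [0.5059, 0.1042, 0.0551]
orientation: [2.131, 2.308, 0.002]
contact_force: [-0.5, -0.0, 0.3]
grip_width: 0.0554
gripper_force: 0.0
```

Call:
{"method": "arm_command", "body": {
  "plan": "0 0.003 0.001 0; 0 0 0 0"
}}

```text
clock: 19.68
tcp_pos: [0.5093, 0.1042, 0.054]
orientation: [2.131, 2.307, 0.002]
contact_force: [0.2, 0.0, -0.3]
grip_width: 0.0552
gripper_force: 0.0
```

Call:
{"method": "arm_command", "body": {
  "plan": "0 0 0 0; 0 0 0 0; 0 0 0 0; 0 0 0 0; 0 0 0 0; 0 0 0 0; 0 0 0 0",
  "hand": 1,
  "grip_force": 110
}}

```text
clock: 20.55
tcp_pos: [0.509, 0.1042, 0.0537]
orientation: [2.131, 2.307, 0.001]
contact_force: [-0.1, 0.6, 5.4]
grip_width: 0.0123
gripper_force: 107.5
```

Call:
{"method": "arm_command", "body": {
  "plan": "0 0 0 4; 0 0 0 4; 0 0 0 4; 0 0 0 4; 0 0 0 4; 0 0 0 4; 0 0 0 0"
}}

```text
clock: 21.42
tcp_pos: [0.5092, 0.1042, 0.0537]
orientation: [2.563, 1.815, 0.002]
contact_force: [2.4, -0.6, 5.6]
grip_width: 0.0128
gripper_force: 107.7
```

Run:
```python
from h import *
o=r.get_obs();print({k:np.round(v,4) for k,v in o.items() if k in('clock','joints','tcp_pos','orientation','contact_force','moment')})
```

```text
{'clock': np.float64(21.425), 'joints': array([ 0.0355,  0.5364, -0.4456,  2.0445,  0.3796,  0.6382, -1.0027]), 'tcp_pos': array([0.5092, 0.1042, 0.0537]), 'orientation': array([2.5634e+00, 1.8146e+00, 2.0000e-03]), 'contact_force': array([ 2.419 , -0.5532,  5.6051]), 'moment': array([-0.1101, -0.3177,  0.093 ])}
```

Call:
{"method": "arm_command", "body": {
  "plan": "0 0 0 3; 0 0 0 3; 0 0 0 0; 0 0 0 0"
}}

```text
clock: 21.92
tcp_pos: [0.5093, 0.1042, 0.0537]
orientation: [2.654, 1.68, 0.002]
contact_force: [3.6, -1.7, 4.7]
grip_width: 0.0124
gripper_force: 107.8
```

Call:
{"method": "arm_command", "body": {
  "plan": "0 0 0 0; 0 0 0 0; 0 0 0 0; 0 0 0 0; 0 0 0 0; 0 0 -0.03 0; 0 0 -0.04 0; 0 0 -0.04 0; 0.02 0.04 -0.02 0; 0 0 0 0",
  "hand": -0.3
}}

```text
clock: 23.18
tcp_pos: [0.5569, 0.105, 0.1855]
orientation: [2.656, 1.674, 0.009]
contact_force: [-0.9, -0.2, -0.3]
grip_width: 0.0553
gripper_force: 0.0
```

Run:
```python
from h import *
o=r.get_obs();print({k:np.round(v,4) for k,v in o.items() if k in('clock','tcp_pos','orientation','contact_force','grip_width')})
p,d=eyes.grab_frame('wrist');np.savez('w5',p=p,d=d,**{k:o[k] for k in('tcp_pos','orientation')})
a=cv2.resize(p[40:120,170:380,::-1],(798,304),interpolation=cv2.INTER_CUBIC);b=cv2.resize(p[175:245,165:245,::-1],(320,280),interpolation=cv2.INTER_CUBIC)
im=np.zeros((590,798,3),np.uint8);im[:304]=a;im[310:,:320]=cv2.convertScaleAbs(b,alpha=2);im[310:520,330:754]=cv2.resize(p[80:115,245:300,::-1],(424,210),interpolation=cv2.INTER_CUBIC);cv2.imwrite('pics/c5.png',im)
```

```text
{'clock': np.float64(23.175), 'tcp_pos': array([0.5569, 0.105 , 0.1855]), 'orientation': array([2.6562, 1.674 , 0.0089]), 'contact_force': array([-0.8932, -0.1694, -0.3342]), 'grip_width': np.float64(0.0553)}
```

View pics/c5.png

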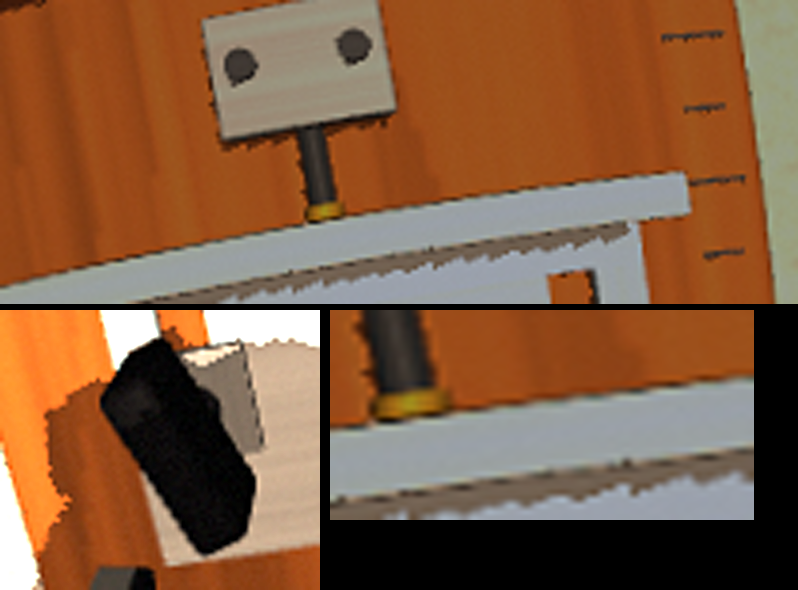

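The tip still meets the wall, at (325,213). The knob's top-left edge runs from (103,402) to (207,553).

Run:
```python
from h import *
o=dict(np.load('w5.npz'))
f=lambda x,y,z=.0705:onz('wrist',165+x/4,175+(y-310)/4,z,o)
for z in(.0705,.069):
  a,b=f(103,402,z),f(207,553,z);v=a-b;print(a,b,np.linalg.norm(v),np.degrees(np.arctan2(v[1],v[0])))
# wall direction & knob washer edge as a check
g=lambda x,y,z:onz('wrist',170+x/3.8,40+y/3.8,z,o)
v=g(688,172,.07)-g(0,285,.07);print('wall',np.degrees(np.arctan2(v[1],v[0])))
v=f(180,350,.028)-f(243,345,.028);print('washer',np.degrees(np.arctan2(v[1],v[0])))
v=f(243,345,.028)-f(263,450,.028);print('washer side',np.degrees(np.arctan2(v[1],v[0])))
```

```text
[0.50479507 0.1246356  0.0705    ] [0.5082385  0.08213606 0.0705    ] 0.04263881503833311 94.63214809884143
[0.50425214 0.12429731 0.069     ] [0.50771685 0.08153518 0.069     ] 0.04290226961669977 94.63214809884157
wall -15.885740652363944
washer 158.92028345300594
washer side 72.98657981950149
```

Run:
```python
from h import *
c=eyes.calibration('wrist');f=192/np.tan(np.radians(c['fov_y'])/2);T=c['tool_from_camera']
v,u=np.mgrid[0:384,0:512].astype(float);x,y=u-c['cx'],v-c['cy'];rr=np.hypot(x,y)+1e-9;t=rr/f
D=np.stack([x/rr*np.tan(t),-y/rr*np.tan(t),-np.ones_like(t)],-1)
for n in('w1','w3','w4','w5'):
    o=np.load(n+'.npz');Rt=R.from_rotvec(o['orientation']).as_matrix()
    P=(D*o['d'][...,None])@(Rt@T[:3,:3]).T+Rt@T[:3,3]+o['tcp_pos']
    k=(np.hypot(P[...,0]-.509,P[...,1]-.1045)<.032)&(o['p'].max(-1)<60)&(o['d']>0)
    for lo,hi in((.064,.08),):
        q=P[k&(P[...,2]>lo)&(P[...,2]<hi)]
        w,V=np.linalg.eigh(np.cov(q[:,:2].T));rc=cv2.minAreaRect((q[:,:2]*1000).astype(np.float32))
        print(n,len(q),q.mean(0).round(4),'axis',np.degrees(np.arctan2(V[1,1],V[0,1])).round(1),rc[1],rc[2],np.percentile(P[k][:,2],[5,50,95]).round(4))
```

```text
w1 596 [0.5085 0.105  0.0689] axis 161.6 (33.92466735839844, 44.3055305480957) 74.03731536865234 [0.0283 0.0688 0.0705]
w3 772 [0.5074 0.1061 0.0687] axis 161.5 (14.103523254394531, 45.291812896728516) 71.63948059082031 [0.0672 0.2366 0.2684]
w4 687 [0.5111 0.1053 0.0687] axis 94.4 (13.318353652954102, 45.92275619506836) 4.399252414703369 [0.0513 0.2293 0.2653]
w5 699 [0.5112 0.105  0.0687] axis 94.1 (13.713502883911133, 44.84944152832031) 4.2937469482421875 [0.0514 0.2287 0.2651]
```

Depth confirms the bar is at 1.22 rad after both tries, although the gripper stayed snug while it turned. I'll regrip, turn, and measure while still holding, to see whether it slips or springs back.

Call:
{"method": "arm_command", "body": {
  "plan": "-0.021 -0.041 0 0; 0 0 0 -10; 0 0 0 -10; 0 0 0 -10; 0 0 0.04 0; 0 0 0.04 0; 0 0 0.03 0; 0 0 0.02 0; 0 0 0 0; 0 0 0 0"
}}

```text
clock: 24.48
tcp_pos: [0.5069, 0.1038, 0.0537]
orientation: [-2.131, -2.308, -0.0]
contact_force: [-1.1, 0.3, 1.3]
grip_width: 0.0554
gripper_force: 0.0
```

Call:
{"method": "arm_command", "body": {
  "plan": "0 0 0 0; 0 0 0 0; 0 0 0 0; 0 0 0 0; 0 0 0 0; 0 0 0 0; 0 0 0 0",
  "hand": 1,
  "grip_force": 60
}}

```text
clock: 25.35
tcp_pos: [0.5089, 0.1039, 0.0543]
orientation: [2.131, 2.306, 0.004]
contact_force: [5.3, -0.9, 6.0]
grip_width: 0.013
gripper_force: 61.8
```

Call:
{"method": "arm_command", "body": {
  "plan": "0 0 0 3; 0 0 0 3; 0 0 0 3; 0 0 0 3; 0 0 0 3; 0 0 0 3; 0 0 0 3; 0 0 0 0; 0 0 0 0"
}}

```text
clock: 26.48
tcp_pos: [0.509, 0.1039, 0.0543]
orientation: [2.515, 1.88, 0.005]
contact_force: [4.3, -0.9, 4.8]
grip_width: 0.0131
gripper_force: 61.7
```

```bash
cat >> h.py <<'E'
def cloud():
    o=r.get_obs();p,dep=eyes.grab_frame('wrist')
    c=eyes.calibration('wrist');f=192/np.tan(np.radians(c['fov_y'])/2);T=c['tool_from_camera']
    v,u=np.mgrid[0:384,0:512].astype(float);x,y=u-c['cx'],v-c['cy'];rr=np.hypot(x,y)+1e-9;t=rr/f
    D=np.stack([x/rr*np.tan(t),-y/rr*np.tan(t),-np.ones_like(t)],-1)
    Rt=R.from_rotvec(o['orientation']).as_matrix()
    return o,p,dep,(D*dep[...,None])@(Rt@T[:3,:3]).T+Rt@T[:3,3]+o['tcp_pos']
E
python3 - <<'E'
from h import *
o,p,d,P=cloud();np.savez('w6',p=p,d=d,P=P)
print({k:np.round(v,4) for k,v in o.items() if k in('clock','tcp_pos','contact_force','moment','grip_width')})
Rt=R.from_rotvec(o['orientation']).as_matrix();print('toolx',np.degrees(np.arctan2(Rt[1,0],Rt[0,0])))
rad=np.hypot(P[...,0]-.51,P[...,1]-.105)
k=(rad<.026)&(rad>.012)&(p.max(-1)<60)&(P[...,2]>.05)&(P[...,2]<.072)
q=P[k];a=np.degrees(np.arctan2(q[:,1]-.105,q[:,0]-.51));print(len(q));print(np.histogram(a,bins=np.arange(-180,181,10)))
cv2.imwrite('pics/c6.png',cv2.convertScaleAbs(cv2.resize(p[140:384,80:430,::-1],(800,558),interpolation=cv2.INTER_CUBIC),alpha=2.2))
E
```

```text
{'clock': np.float64(26.475), 'tcp_pos': array([0.509 , 0.1039, 0.0543]), 'contact_force': array([ 4.319 , -0.8949,  4.7957]), 'moment': array([-0.0386, -0.9298,  0.1034]), 'grip_width': np.float64(0.0131)}
toolx 73.53621520556256
2767
(array([  0,   0,   0,   0,  14,  60, 101,  97,  99,  67,  10,   0,   0,
         0,   0,   0,   0,  29, 259,   7, 182,  94,  38, 195, 291, 279,
       266,  92,  26, 150, 126,  14, 271,   0,   0,   0]), array([-180, -170, -160, -150, -140, -130, -120, -110, -100,  -90,  -80,
        -70,  -60,  -50,  -40,  -30,  -20,  -10,    0,   10,   20,   30,
         40,   50,   60,   70,   80,   90,  100,  110,  120,  130,  140,
        150,  160,  170,  180]))
```

View pics/c6.png

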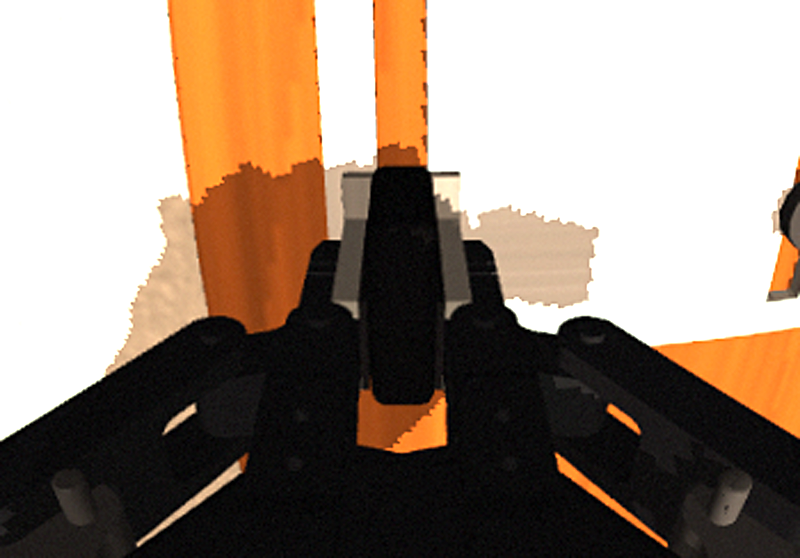

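While held, the bar lines up with the gripper (top at (400,285)) at about 1.59 rad, so it must spring back on release. I'll release in small steps and measure each one.

Call:
{"method": "arm_command", "body": {
  "plan": "0 0 0 0; 0 0 0 0; 0 0 0 0",
  "hand": 0.6,
  "grip_force": 20
}}

```text
clock: 26.9
tcp_pos: [0.5086, 0.1041, 0.0539]
orientation: [2.516, 1.88, 0.005]
contact_force: [5.3, 1.2, 3.5]
grip_width: 0.0171
gripper_force: 2.8
```

```bash
cat >> h.py <<'E'
def bar(verbose=True):
    o,p,d,P=cloud()
    k=(np.hypot(P[...,0]-.5105,P[...,1]-.105)<.0245)&(p.max(-1)<60)&(P[...,2]>.0665)&(P[...,2]<.0735)
    n,l,s,_=cv2.connectedComponentsWithStats(k.astype(np.uint8));i=1+np.argmax(s[1:,4]);q=P[l==i]
    w,V=np.linalg.eigh(np.cov(q[:,:2].T));rc=cv2.minAreaRect((q[:,:2]*1000).astype(np.float32))
    a=np.degrees(np.arctan2(V[1,1],V[0,1]))%180
    Rt=R.from_rotvec(o['orientation']).as_matrix()
    print('clock',o['clock'],'tcp',o['tcp_pos'].round(4),'n',len(q),'axis',a.round(1),'size',np.round(rc[1],1),'theta',np.radians(164.4-a).round(3),'toolx',np.degrees(np.arctan2(Rt[1,0],Rt[0,0])).round(1),'w',o['grip_width'].round(4),'F',o['contact_force'].round(1),'M',o['moment'].round(2))
E
python3 -c "
from h import *
bar()"
```

```text
Traceback (most recent call last):
  File "h.py", line 28, in bar
    print('clock',o['clock'],'tcp',o['tcp_pos'].round(4),'n',len(q),'axis',a.round(1),'size',np.round(rc[1],1),'theta',np.radians(164.4-a).round(3),'toolx',np.degrees(np.arctan2(Rt[1,0],Rt[0,0])).round(1),'w',o['grip_width'].round(4),'F',o['contact_force'].round(1),'M',o['moment'].round(2))
                                                                                                                                                                                                                 ^^^^^^^^^^^^^^^^^^^^^
AttributeError: 'float' object has no attribute 'round'
```

```bash
sed -i "s/np.radians(164.4-a).round(3)/np.round(np.radians(164.4-a),3)/; s/o\['grip_width'\].round(4)/np.round(o['grip_width'],4)/" h.py; python3 -c "
from h import *
bar()"
```

```text
clock 26.95 tcp [0.5086 0.104  0.0539] n 2547 axis 77.5 size [46.3 29. ] theta 1.517 toolx 73.6 w 0.0171 F [6.2 0.  3. ] M [ 0.02 -1.21  0.07]
```

Call:
{"method": "arm_command", "body": {
  "plan": "0 0 0 0; 0 0 0 0; 0 0 0 0; 0 0 0 0"
}}

```text
clock: 27.5
tcp_pos: [0.5086, 0.104, 0.0539]
orientation: [2.516, 1.88, 0.005]
contact_force: [5.8, 0.4, 3.5]
grip_width: 0.0171
gripper_force: 2.8
```

```bash
python3 -c "
from h import *
bar()"
```

```text
clock 27.5 tcp [0.5086 0.104  0.0539] n 2572 axis 77.2 size [46.2 29. ] theta 1.521 toolx 73.5 w 0.0171 F [5.8 0.4 3.5] M [-0.02 -1.13  0.03]
```

Call:
{"method": "arm_command", "body": {
  "plan": "0 0.0015 0 0; 0 0 0 0; 0 0 0 0; 0 0 0 0",
  "hand": 0.45
}}

```text
clock: 28.05
tcp_pos: [0.508, 0.1031, 0.053]
orientation: [-2.516, -1.88, 0.002]
contact_force: [-0.6, 0.6, -1.1]
grip_width: 0.0234
gripper_force: 0.4
```

```bash
python3 -c "
from h import *
bar()"
```

```text
clock 28.05 tcp [0.508  0.1031 0.053 ] n 2589 axis 90.7 size [31.8 45.9] theta 1.287 toolx 73.5 w 0.0234 F [-0.6  0.6 -1.1] M [ 0.05 -0.13  0.03]
```

Call:
{"method": "arm_command", "body": {
  "plan": "0 0 0 0; 0 0 0 0; 0 0 0 0; 0 0 0 0",
  "hand": 0.2
}}

```text
clock: 28.6
tcp_pos: [0.5085, 0.1032, 0.0533]
orientation: [2.516, 1.881, -0.0]
contact_force: [0.4, 1.0, 0.0]
grip_width: 0.0344
gripper_force: 0.0
```

```bash
python3 -c "
from h import *
bar()"
```

```text
clock 28.6 tcp [0.5085 0.1032 0.0533] n 2333 axis 93.8 size [14.2 46.5] theta 1.233 toolx 73.5 w 0.0344 F [0.4 1.  0. ] M [0.03 0.   0.03]
```

It springs back while the fingers open and settles at about 1.23. I'll check whether the fence plate lies flat under the washer, using the depth already taken.

```bash
python3 - <<'E'
from h import *
c=eyes.calibration('wrist');f=192/np.tan(np.radians(c['fov_y'])/2);T=c['tool_from_camera']
v,u=np.mgrid[0:384,0:512].astype(float);x,y=u-c['cx'],v-c['cy'];rr=np.hypot(x,y)+1e-9;t=rr/f
D=np.stack([x/rr*np.tan(t),-y/rr*np.tan(t),-np.ones_like(t)],-1)
th=np.radians(-15.6);B=np.array([[np.cos(th),np.sin(th)],[-np.sin(th),np.cos(th)]])
for n in('w1','w3','w4','w5'):
    o=np.load(n+'.npz');Rt=R.from_rotvec(o['orientation']).as_matrix()
    P=(D*o['d'][...,None])@(Rt@T[:3,:3]).T+Rt@T[:3,3]+o['tcp_pos']
    b=((P[...,:2]-[.567,.0885])@B.T)*1000;z=P[...,2]*1000
    def med(bx,by,s=4):
        k=(abs(b[...,0]-bx)<s)&(abs(b[...,1]-by)<s)&(z<60)&(o['d']>0)
        return f'{bx},{by}:{np.median(z[k]):.1f}({k.sum()})' if k.sum()>5 else f'{bx},{by}:-'
    print(n,'board',[med(*q) for q in((0,100),(-100,60),(60,100),(100,0))],'plate',[med(*q) for q in((0,0),(0,40),(0,-30),(-40,25),(-75,10),(40,-30),(75,0),(-40,-25))],'washer',[med(-48,9,2),med(-48,-9,2),med(-48,0,2),med(-72,10,2)])
E
python3 -c "
from h import *
bar()"
```

```text
w1 board ['0,100:25.8(40)', '-100,60:16.6(49)', '60,100:16.6(32)', '100,0:16.5(35)'] plate ['0,0:22.8(41)', '0,40:16.8(27)', '0,-30:22.7(44)', '-40,25:22.7(27)', '-75,10:27.7(48)', '40,-30:23.0(36)', '75,0:23.0(18)', '-40,-25:22.9(42)'] washer ['-48,9:28.5(9)', '-48,-9:-', '-48,0:-', '-72,10:28.5(16)']
w3 board ['0,100:25.6(43)', '-100,60:16.9(63)', '60,100:16.5(23)', '100,0:16.7(30)'] plate ['0,0:22.8(44)', '0,40:22.8(51)', '0,-30:22.8(45)', '-40,25:23.0(55)', '-75,10:28.1(117)', '40,-30:-', '75,0:23.1(11)', '-40,-25:23.0(51)'] washer ['-48,9:28.5(16)', '-48,-9:-', '-48,0:-', '-72,10:28.1(20)']
w4 board ['0,100:26.2(68)', '-100,60:16.7(60)', '60,100:16.9(64)', '100,0:16.9(48)'] plate ['0,0:23.0(62)', '0,40:22.9(64)', '0,-30:23.0(52)', '-40,25:22.8(54)', '-75,10:22.8(9)', '40,-30:22.9(49)', '75,0:22.9(40)', '-40,-25:23.0(51)'] washer ['-48,9:26.7(16)', '-48,-9:40.9(39)', '-48,0:26.9(16)', '-72,10:-']
w5 board ['0,100:25.9(68)', '-100,60:16.6(52)', '60,100:16.9(61)', '100,0:16.6(46)'] plate ['0,0:22.7(56)', '0,40:23.0(65)', '0,-30:22.9(51)', '-40,25:23.0(59)', '-75,10:-', '40,-30:23.1(48)', '75,0:23.1(42)', '-40,-25:22.9(51)'] washer ['-48,9:26.7(14)', '-48,-9:45.2(42)', '-48,0:27.2(15)', '-72,10:-']
clock 28.65 tcp [0.5085 0.1032 0.0533] n 2335 axis 93.8 size [14.2 46.1] theta 1.233 toolx 73.5 w 0.034 F [0.1 0.4 0.4] M [ 0.03 -0.    0.04]
```

Call:
{"method": "arm_command", "body": {
  "plan": "0 0 0 -10; 0 0 0 -10; 0.001 0.0015 0 0; 0 0 0 0"
}}

```text
clock: 29.2
tcp_pos: [0.5102, 0.1044, 0.0533]
orientation: [-2.156, -2.285, -0.0]
contact_force: [0.0, -0.0, -0.2]
grip_width: 0.0344
gripper_force: 0.0
```

Call:
{"method": "arm_command", "body": {
  "plan": "0 0 0 0; 0 0 0 0; 0 0 0 0; 0 0 0 0",
  "hand": 1,
  "grip_force": 60
}}

```text
clock: 29.7
tcp_pos: [0.5091, 0.1042, 0.0535]
orientation: [-2.152, -2.288, 0.002]
contact_force: [-3.2, -0.9, 5.8]
grip_width: 0.0133
gripper_force: 59.0
```

Call:
{"method": "arm_command", "body": {
  "plan": "0 0 0 4; 0 0 0 4; 0 0 0 4; 0 0 0 4; 0 0 0 4; 0 0 0 4; 0 0 0 4; 0 0 0 3; 0 0 0 3; 0 0 0 3; 0 0 0 0; 0 0 0 0"
}}

```text
clock: 31.2
tcp_pos: [0.5096, 0.1041, 0.0535]
orientation: [2.766, 1.489, -0.001]
contact_force: [-2.8, -1.7, 6.1]
grip_width: 0.0135
gripper_force: 59.1
```

```bash
python3 -c "
from h import *
bar()"
```

```text
clock 31.2 tcp [0.5096 0.1041 0.0535] n 2671 axis 56.7 size [39.2 39.3] theta 1.88 toolx 56.6 w 0.0135 F [-2.8 -1.7  6.1] M [-0.3   0.61  0.21]
```

Call:
{"method": "arm_command", "body": {
  "plan": "0 0 0 0; 0 0 0 0; 0 0 0 0; 0 0 0 0; 0 0 0 0; 0 0 0 0",
  "hand": -0.3
}}

```text
clock: 32.0
tcp_pos: [0.51, 0.1043, 0.0533]
orientation: [-2.767, -1.488, -0.0]
contact_force: [0.7, -0.2, -0.5]
grip_width: 0.0554
gripper_force: 0.0
```

```bash
python3 -c "
from h import *
bar()"
```

```text
clock 32.0 tcp [0.51   0.1043 0.0533] n 2276 axis 93.8 size [14.5 46. ] theta 1.233 toolx 56.5 w 0.0554 F [ 0.7 -0.2 -0.5] M [0.01 0.01 0.02]
```

The bar always settles at about 1.23 rad, even after being turned to 1.88. That is its natural rest once tight, with the washer seated flat on the plate. I'll back off and check numerically that the wall still meets the tip.

Call:
{"method": "arm_command", "body": {
  "plan": "0 0 -0.03 0; 0 0 -0.04 0; 0 0 -0.04 -8; 0.02 0.04 -0.022 0; 0 0 0 0; 0 0 0 0; 0 0 0 0; 0 0 0 0"
}}

```text
clock: 33.05
tcp_pos: [0.5538, 0.1051, 0.1847]
orientation: [-2.656, -1.678, 0.002]
contact_force: [-1.1, -0.3, -0.8]
grip_width: 0.0553
gripper_force: 0.0
```

Run:
```python
from h import *
bar()
c=eyes.calibration('wrist');f=192/np.tan(np.radians(c['fov_y'])/2);T=c['tool_from_camera']
v,u=np.mgrid[0:384,0:512].astype(float);x,y=u-c['cx'],v-c['cy'];rr=np.hypot(x,y)+1e-9;t=rr/f
D=np.stack([x/rr*np.tan(t),-y/rr*np.tan(t),-np.ones_like(t)],-1)
th=np.radians(-15.6);B=np.array([[np.cos(th),np.sin(th)],[-np.sin(th),np.cos(th)]])
o=r.get_obs();p,d=eyes.grab_frame('wrist');np.savez('w7',p=p,d=d,**{k:o[k] for k in('tcp_pos','orientation')})
for n in('w4','w5','w7'):
    o=np.load(n+'.npz');p=o['p'];Rt=R.from_rotvec(o['orientation']).as_matrix()
    P=(D*o['d'][...,None])@(Rt@T[:3,:3]).T+Rt@T[:3,3]+o['tcp_pos']
    b=((P[...,:2]-[.567,.0885])@B.T)*1000;z=P[...,2]*1000
    top=(abs(z-69)<2.5)&(abs(b[...,0])<60)&(b[...,1]>20)&(b[...,1]<90)
    h=cv2.cvtColor(p,cv2.COLOR_RGB2HSV).astype(int)
    br=(abs(b[...,0])<12)&(abs(b[...,1]-68)<14)&(h[...,0]>19)&(h[...,0]<36)&(h[...,1]>120)&(z<40)
    st=(abs(b[...,0])<18)&(abs(z-30)<2)&(b[...,1]>85)&(b[...,1]<130)
    print(n,'wall y %.1f..%.1f'%tuple(np.percentile(b[top][:,1],[3,97])),'brass',br.sum(),np.percentile(b[br][:,1],[5,95]).round(1) if br.any() else '', 'stop face %.1f'%np.percentile(b[st][:,1],2))
```

```text
clock 33.05 tcp [0.5538 0.1051 0.1847] n 679 axis 93.4 size [13.7 45.1] theta 1.24 toolx 64.6 w 0.0553 F [-1.1 -0.3 -0.8] M [0.05 0.   0.03]
w4 wall y 82.7..89.7 brass 0  stop face 94.8
w5 wall y 82.6..89.8 brass 0  stop face 95.0
w7 wall y 82.6..89.8 brass 0  stop face 111.5
```

The wall hasn't moved. There's time for one more try at the knob: a small turn to just past 1.3, to see whether it stays there without the rebound.

Call:
{"method": "arm_command", "body": {
  "plan": "-0.019 -0.039 0 0; 0 0 0 -10; 0 0 0 -10; 0 0 0.04 -9; 0 0 0.04 0; 0 0 0.03 0; 0 0 0.021 0; 0 0 0 0; 0 0 0 0",
  "hand": 0.2
}}

```text
clock: 34.28
tcp_pos: [0.5118, 0.105, 0.055]
orientation: [2.151, 2.289, 0.001]
contact_force: [0.4, 0.7, -0.3]
grip_width: 0.0342
gripper_force: 0.0
```

Call:
{"method": "arm_command", "body": {
  "plan": "0 0 0 0; 0 0 0 0; 0 0 0 0; 0 0 0 0",
  "hand": 1,
  "grip_force": 40
}}

```text
clock: 34.78
tcp_pos: [0.5092, 0.1047, 0.0551]
orientation: [-2.15, -2.289, 0.005]
contact_force: [-8.9, -0.1, 9.3]
grip_width: 0.0137
gripper_force: 40.1
```

Call:
{"method": "arm_command", "body": {
  "plan": "0 0 0 2; 0 0 0 2; 0 0 0 2; 0 0 0 2; 0 0 0 0; 0 0 0 0"
}}

```text
clock: 35.52
tcp_pos: [0.5093, 0.1047, 0.0551]
orientation: [-2.305, -2.134, 0.005]
contact_force: [-7.5, 0.1, 7.3]
grip_width: 0.0132
gripper_force: 40.0
```

```bash
python3 -c "
from h import *
bar()"
```

```text
clock 35.525 tcp [0.5093 0.1047 0.0551] n 2666 axis 85.8 size [38.9 39.6] theta 1.372 toolx 85.6 w 0.0132 F [-7.5  0.1  7.3] M [-0.13  1.57  0.13]
```

Call:
{"method": "arm_command", "body": {
  "plan": "0 0 0 0; 0 0 0 0; 0 0 0 0; 0 0 0 0",
  "hand": 0.2
}}

```text
clock: 36.08
tcp_pos: [0.5115, 0.1047, 0.0544]
orientation: [2.306, 2.133, 0.0]
contact_force: [-0.4, -0.2, 0.1]
grip_width: 0.0342
gripper_force: 0.0
```

```bash
python3 -c "
from h import *
bar()"
```

```text
clock 36.075 tcp [0.5115 0.1047 0.0544] n 2232 axis 94.0 size [14.1 46.1] theta 1.228 toolx 85.5 w 0.0342 F [-0.4 -0.2  0.1] M [-0.06 -0.02 -0.01]
```

It comes back to the same rest angle, so that is as tight as the clamp holds on its own. I'll retreat and hand in.

Call:
{"method": "arm_command", "body": {
  "plan": "0 0 -0.03 0; 0 0 -0.04 0; 0 0 -0.04 0; 0 0 -0.03 0; 0 0 0 0; 0 0 0 0; 0 0 0 0; 0 0 0 0"
}}

```text
clock: 37.12
tcp_pos: [0.5108, 0.1047, 0.1934]
orientation: [-2.305, -2.133, 0.002]
contact_force: [-1.4, 0.7, -0.2]
grip_width: 0.0343
gripper_force: 0.0
```

```bash
python3 -c "
from h import *
print(ticket.hand_in())"
```

```text
the job is handed in; nothing more can be done
None
```

I handed the job in at 37 s with the fence against the tip (pressed in about 1.4 mm by feel), but the knob may count as short of firm: turned as far as 1.88 rad, it sprang back to about 1.23 each time I let go, against the stated 1.3, and I didn't push the fence to test the clamp.

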